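Seat a block in a jig and snap the toggle clamp shut

ROBOT

A 6-joint arm with a two-finger parallel gripper is mounted at the origin on a cart in front of the work surface, level with it; the furniture and walls round the work are solid. World frame = base frame: x ahead of the robot, y to its left, z up, the work surface at z = 0. Lengths are in m, angles in rad, forces in N, time in s.
With the tool pointing down it reaches from about 0.35 to 0.85 m from the base axis. Payload 8.1 kg.
Tool frame: the origin (TCP) lies on the centre line of the jaws, within the pads' length; the fingertips stand 19 mm ahead of it and the grasp point (between the pads) is the TCP (robot.tips_ahead is the distance from the TCP to the fingertips, in m); y points along the fingers, z is the direction in which the jaws open and shut, and the axes are right-handed (so a half turn about y gives the same grasp; the last joint's range is limited). The gripper opens to 93 mm and grips with 3 to 60 N. Pads are 15 mm wide; open, the fingers measure 128 mm over their backs; the gripper's body (75 mm by 188 mm) begins 65 mm behind the grasp point.
Start: joints at [1.175, 0.13, 1.488, -0, 1.523, -0.085], TCP at [0.183, 0.571, 0.238] pointing down, gripper open.
Joint ranges: [-2.96, 2.96], [-0.89, 2.26], [0.02, 2.5], [-1.34, 4.48], [0, 2.73], [-2.66, 2.66]. Speed limits (rad/s): [2.39, 2.39, 2.79, 3.14, 3.14, 3.14].

INTERFACE

Orientations are given as a rotation vector (axis times angle).
In Python, from plant import robot, imaging, models gives the robot as it stands.
- The arm moves only by the tool carry_out, never from a script. Its argument "motion" is one flat list of numbers, 7 for each row, row after row: the shift along the tool's x, y, z in m, then the turn, a rotation vector about the tool's x, y, z in degrees, then the opening, from -1 (shut) to 1 (fully open). A call has exactly 5 rows; each row shifts and turns the pose as measured when the row begins, along the tool's axes as they then stand; what a row does not reach is not made up. A row lasts 1/10 s, in which the tool goes at most 50 mm and 8.59 degrees, less where a joint would pass 70% of its speed; a pose out of reach is approached as far as the arm can. A call is refused whole if a number of a shift passes 0.05 or a number of a turn 8.59, either way. A call with a gripper value outside its range is refused whole. The fingers move at their own pace and stop on an object; "squeeze" is the grip in N (left out, the last holds). Time passes only in rows, so rows that do not move let the fingers close, or fill a call up. It gives the time, the measured TCP pose, the force and the opening at its end, in the units of the state.
- robot.read_state(): the state, without advancing time (a new reading comes with each control period).
- imaging.read_camera(name): name is "scene" or "top" or "wrist"; returns the picture (480x640x3 uint8, blue, green, red); there is no depth.
- imaging.camera_model(name): a dict with "K" (3x3 intrinsics, pixels), "position" and "orientation" of the camera in the world. Camera axes: x right, y down, z forward; pixel columns grow to the right and rows downward; lengths in m; the calibration is good to about 2 mm. A picture is of the moment at which its call begins: read the wrist's pose just before it. camera_model takes no time and is no camera call; for the wrist camera it gives the pose at the moment of the call.
- robot.close_job(): hands the job in, once; it reports no verdict.
Trained networks look in the newest picture that a camera, given by its name, has taken for a name from the list of things; names that differ only in an ending like _2 or _b are one class to them, and where a whole thing is asked for, a point or a joint stands for the part that bears it (a point fixed in the world has none). Each returns a list of dicts, best first, with "confidence" (0 to 1); they miss things now and then, are a little off and sometimes report something else, mostly with a low value. They report only what shows in the picture. A call takes as long as a camera call. They do not tell look-alikes from the thing itself.
- models.outline_of(camera, thing): "pixels" (480x640 bool, what is visible of it) and "pixel" ([column, row] in pixels, amid what is visible of it).
The state is a dict: "t": time; "q": joint angles; "dq": joint speeds; "joint_torque": joint torques, N m; "tool_pos": TCP position; "orientation": TCP orientation; "force": force on the tool from outside, world axes, zero at the start; "wrist_torque": the same for the moment, N m; "opening": finger opening in m.
Only numpy, scipy, OpenCV 4.12 (cv2) and the standard library are available. Lean on these libraries where they do the work, as an engineer would, in place of code of your own. Each camera call takes 0.05 s, during which the arm holds its last target.

TASK

Push the wood block along the channel of the plywood jig until it is fully home against the end stop, then push the handle of the jig's toggle clamp over and down, past its dead point, until it snaps down and stays locked on the block. Only push with the fingertips or fingers: do not lift the block, do not close the clamp before the block is home, and leave the spare offcut, the screwdriver and the cork block beside the jig where they are.

Things in the scene. Friction and masses are not known exactly. Their poses are not given: they have to be found in the camera images.
- jig: fixed plywood jig on the bench, plate 260x170x18 mm (x -160 to 100, y -53 to 117). Origin: at bench height under the centre of the home block; x along the channel to the end stop (away from the robot), y to the clamp's side, z up. The channel, 45 mm wide, centred on y = 0, open at its near end, lies between two wooden rails 18 mm wide, 16 mm high above the plate, x -135 to 75
- stop_face (a point): point on the face of the wooden end stop across the far end of the channel, at jig x = +75 mm, y = 0, 37 mm above the bench; the stop is 34 mm high above the plate and 20 mm thick. Its axes are the jig's
- block: loose wood block to be clamped, 150 mm long, 39 wide, 38 high, about 0.1 kg, lying on the plate in the channel (top 56 mm above the bench). Origin: centre of its underside, 18 mm above the bench; its y axis is lengthwise along the channel. At the start 25 to 55 mm short of the stop; when home its origin is at jig x = 0, its near end at jig x = -75 mm
- clamp_handle (a joint): handle angle, rad. 0 = open: handle nearly upright, 80 degrees above level, leaning to jig +y. Grows as it is pushed over to jig +y and down. Dead point about 0.95; 1.26 = locked on its stop, 8 degrees above level. Resists with up to about 11 N at the grip and springs back if let go before the dead point; past it a spring snaps it to 1.26 and holds it. The bar follows it down onto the block
- handle_pivot (a point): hinge axis of the clamp's handle, parallel to jig x, at jig x = 30, y = 75 mm, 80 mm above the bench. The clamp (steel, behind the +y rail) works in the plane jig x = 30 mm; its bar reaches over the channel from jig y = 55 mm and is tilted up while open, highest point about 135 mm above the bench
- handle_grip (a point): centre of the handle's black grip, on the handle's mid-line, 90 mm out from the pivot; the grip runs from 35 to 120 mm out, is 24 mm wide along jig x and 14 mm thick. It moves with the handle
- clamp_pad: black rubber pad, 16 mm across, on a sprung spindle at the free end of the clamp bar; locked, it presses on top of the block with about 5 N. Origin: on the bar's hinge axis, 55 mm from the pad
- spare_offcut: spare wood offcut 45 x 120 x 26 mm lying on the bench on the side of the jig away from the clamp; not to be disturbed. Origin: centre of its underside
- screwdriver: red-handled screwdriver, 208 mm long, 30 mm high, lying on the bench beyond the clamp side of the jig; not to be disturbed. Origin: centre of its underside
- cork_block: cork sanding block 64 x 110 x 29 mm lying on the bench on the clamp side of the jig, toward the robot; not to be disturbed. Origin: centre of its underside
Things that resemble listed ones, but are neither listed nor needed, are in the scene too. Leave any purple or turquoise look-alike of the block alone.

How it is judged:
By the outcome, as a careful person would: the job done as asked, in the order asked, and still so for the second after the job is handed in, with the robot touching nothing.
It also fails if it takes over 51 s, if anything falls off the work surface, if the arm or the gripper's body presses on something with over 40 N, if the wrist force passes 120 N, or if a joint passes its speed limit or range.

## Working session

There is one attempt and no reset: what is moved stays moved. The work goes in short steps, Python scripts to look and compute and a tool call to move; the robot and the scene stay as the last step left them, time stands still between calls to the robot, and variables do not carry over. Pictures are saved under pics/ and viewed, and the job is handed in when it is done.

Besides the shell and the picture viewer there is one more tool, called after "Emit:" in YAML: its name, and indented under it one key for each argument. carry_out: Moves the arm, as the interface text tells. Its arguments: {"type":"object","properties":{"motion":{"type":"array","items":{"type":"number"}},"squeeze":{"type":"number"}},"required":["motion"]}

```bash
mkdir -p pics; ls; python3 - <<'E'
from plant import robot, imaging, models
import cv2
s=robot.read_state(); print(s)
for n in ("scene","top"):
    cv2.imwrite(f"pics/{n}0.png",imaging.read_camera(n))
    m=imaging.camera_model(n); print(n,m)
print(imaging.camera_model("wrist"))
E
```

```text
pics
{'t': 0.0, 'q': array([ 1.17462281e+00,  1.31150182e-01,  1.48927303e+00,  3.63495863e-06,
        1.52301412e+00, -8.54354149e-02]), 'dq': array([ 1.50598519e-04, -1.85392716e-04,  9.74099562e-04,  7.23953819e-05,
        1.86175542e-04,  2.98325986e-04]), 'joint_torque': array([ 1.43219222e-05, -5.59812212e+01, -4.91775906e+01,  7.66903907e-02,
        3.49013472e-02, -1.36572826e-04]), 'tool_pos': array([0.18324591, 0.5707667 , 0.23659742]), 'orientation': array([-1.55879697,  0.24428519, -0.24358615]), 'force': array([0.23378565, 0.55703662, 0.57413926]), 'wrist_torque': array([0.00104699, 0.03337579, 0.00858701]), 'opening': 0.09308998273055817}
scene {'K': array([[525.10045716,   0.        , 323.6459981 ],
       [  0.        , 525.10045716, 234.81112048],
       [  0.        ,   0.        ,   1.        ]]), 'position': array([-0.09822515, -0.68846844,  1.24499598]), 'orientation': array([-2.30550277,  0.94036712, -0.35802466])}
top {'K': array([[467.27516816,   0.        , 317.76061848],
       [  0.        , 467.27516816, 241.03566989],
       [  0.        ,   0.        ,   1.        ]]), 'position': array([ 0.41528933, -0.03567642,  1.17568785]), 'orientation': array([-2.17531304,  2.15091338, -0.10394331])}
{'K': array([[426.23654219,   0.        , 319.50176389],
       [  0.        , 426.23654219, 236.57127381],
       [  0.        ,   0.        ,   1.        ]]), 'position': array([0.11712827, 0.59422385, 0.38382245]), 'orientation': array([2.36386312, 1.72359051, 0.22081055])}
```

View pics/scene0.png

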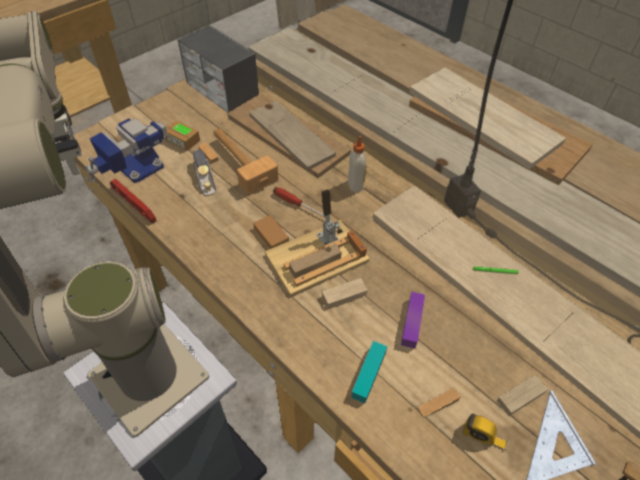

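View pics/top0.png

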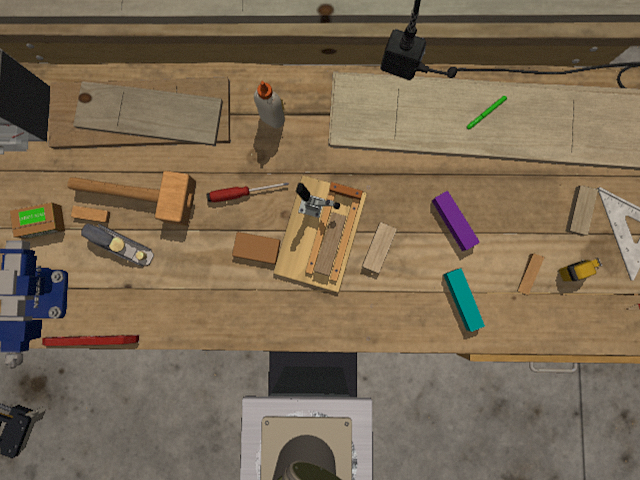

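The scene view shows the jig at about (318,258) with the clamp handle up at (326,200). In the top view the jig is around (320,235), the block in the channel at (330,245), the offcut at (379,248), the cork at (257,249), and the screwdriver at (245,192). The purple (455,222) and turquoise (463,300) look-alikes lie away to the right.

```bash
python3 - <<'E'
import cv2
a=cv2.imread("pics/top0.png")[165:305,220:410]
cv2.imwrite("pics/topc.png",cv2.resize(a,None,fx=4,fy=4,interpolation=cv2.INTER_CUBIC))
a=cv2.imread("pics/scene0.png")[180:315,240:390]
cv2.imwrite("pics/scenec.png",cv2.resize(a,None,fx=4,fy=4,interpolation=cv2.INTER_CUBIC))
E
```

```text
(no output)
```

View pics/topc.png

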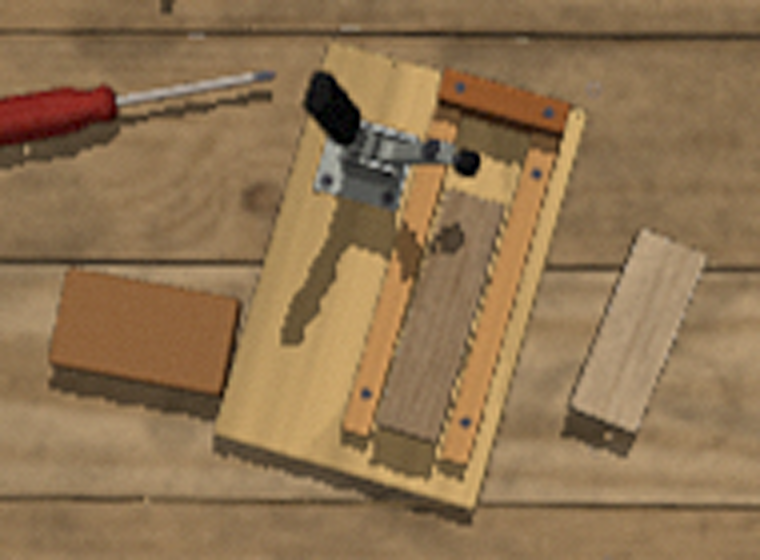

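View pics/scenec.png

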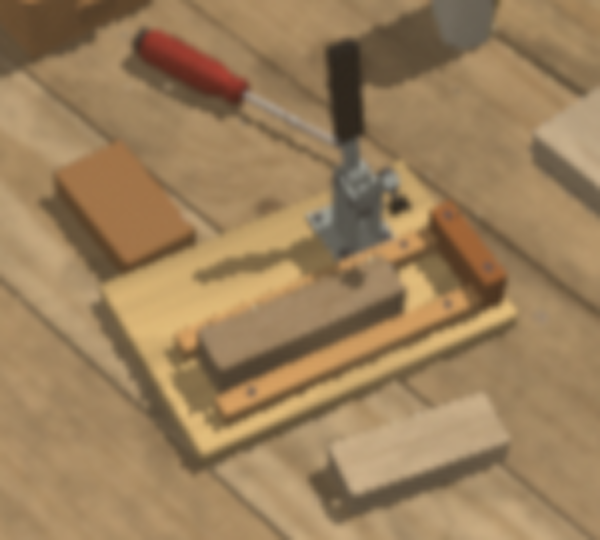

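```bash
cat > h.py <<'E'
import numpy as np
from scipy.spatial.transform import Rotation as R
from plant import robot, imaging, models
def proj(m,P):
    P=np.atleast_2d(P); c=(P-m["position"])@R.from_rotvec(m["orientation"]).as_matrix()
    p=c@m["K"].T; return p[:,:2]/p[:,2:]
def ray(m,uv,z):
    d=R.from_rotvec(m["orientation"]).as_matrix()@np.linalg.inv(m["K"])@np.array([*uv,1.])
    o=m["position"]; return o+d*(z-o[2])/d[2]
def J2W(j,P):
    P=np.atleast_2d(P).astype(float); c,s=np.cos(j[2]),np.sin(j[2])
    return np.c_[j[0]+c*P[:,0]-s*P[:,1], j[1]+s*P[:,0]+c*P[:,1], P[:,2]]
def W2J(j,P):
    P=np.atleast_2d(P).astype(float); c,s=np.cos(j[2]),np.sin(j[2]); x=P[:,0]-j[0];y=P[:,1]-j[1]
    return np.c_[c*x+s*y,-s*x+c*y,P[:,2]]
E
python3 - <<'E'
from h import *
from scipy.optimize import least_squares
T=imaging.camera_model("top");S=imaging.camera_model("scene")
t=lambda a:np.array(a,float)/4-.375+[220,165]
s=lambda a:np.array(a,float)/4-.375+[240,180]
C=np.array([[.1,.117,.018],[.1,-.053,.018],[-.16,.117,.018],[-.16,-.053,.018]])
ut=t([[328,42],[583,108],[216,437],[472,510]]); us=s([[405,162],[517,312],[105,288],[205,450]])
def f(j,which): 
    r=[]
    if 't' in which:r.append((proj(T,J2W(j,C))-ut).ravel())
    if 's' in which:r.append((proj(S,J2W(j,C))-us).ravel())
    return np.concatenate(r)
for w in ('t','s','ts'):
    q=least_squares(f,[.42,0,0],args=(w,)); print(w,q.x,q.fun.round(1))
j=q.x
for p in ([378,425],[437,441],[445,192],[503,205]): print('blk top',W2J(j,ray(T,t(p),.056)).round(4))
E
```

```text
t [ 0.57932574 -0.06749472 -0.2589022 ] [-0.7 -0.6  0.6  0.5 -1.1 -0.1  1.2  0.1]
s [ 0.57883981 -0.06752734 -0.27366214] [ 0.1 -1.1  1.4  0.1 -1.3 -1.  -0.2  1.4]
ts [ 0.57914011 -0.06750185 -0.26421563] [-0.4 -0.7  0.8  0.7 -1.4 -0.4  0.8  0.2 -0.3 -1.2  1.4 -0.2 -1.3 -0.6
  0.3  1.7]
blk top [[-0.1269  0.018   0.056 ]]
blk top [[-0.1264 -0.0185  0.056 ]]
blk top [[0.0199 0.0175 0.056 ]]
blk top [[ 0.0217 -0.0185  0.056 ]]
```

```bash
cat >> h.py <<'E'
J=np.array([0.57914,-0.0675,-0.2642])
def Rt(s): return R.from_rotvec(s["orientation"]).as_matrix()
def goal(jx,jy,tipz,sgn=None,mind=True):
    """remaining shift (tool axes) and turn (tool axes deg) to put fingertips at jig point, jaws along jig y"""
    s=robot.read_state(); A=Rt(s); best=None
    c,sn=np.cos(J[2]),np.sin(J[2]); Y=np.array([-sn,c,0])
    y=np.array([0,0,-1.])
    for k in (1,-1):
        z=k*Y; B=np.c_[np.cross(y,z),y,z]; rv=R.from_matrix(A.T@B).as_rotvec(degrees=True)
        if best is None or np.linalg.norm(rv)<np.linalg.norm(best[0]): best=(rv,B,k)
    tcp=J2W(J,[jx,jy,tipz+.019])[0]; d=tcp-s["tool_pos"]
    print("t",round(s["t"],2),"q",s["q"].round(2),"F",s["force"].round(1),"op",round(s["opening"],3))
    print("tips jig",(W2J(J,s["tool_pos"]+.019*A[:,1])[0]*1e3).round(1),"k",best[2])
    print("turn deg",best[0].round(2),"shift now-axes mm",(A.T@d*1e3).round(1),"shift goal-axes mm",(best[1].T@d*1e3).round(1))
E
python3 - <<'E'
from h import *
goal(-.16,0,.1); print(Rt(robot.read_state()).round(2))
E
```

```text
t 0.1 q [ 1.17  0.13  1.49 -0.    1.52 -0.09] F [0.3 0.4 0.4] op 0.093
tips jig [-548.8  512.8  217.7] k 1
turn deg [ 0.09 -2.67 -0.01] shift now-axes mm [ 412.3  118.5 -493.9] shift goal-axes mm [ 388.8  117.7 -512.8]
[[ 0.95 -0.    0.31]
 [-0.31 -0.    0.95]
 [-0.   -1.   -0.  ]]
```

Emit:
carry_out:
  motion: [0.0,0,-0.02,0,-2.67,0,-1,0.035,0,-0.045,0,0,0,-1,0.035,0,-0.045,0,0,0,-1,0.035,0,-0.045,0,0,0,-1,0.035,0,-0.045,0,0,0,-1]
  squeeze: 20

```text
t: 0.6
tool_pos: [0.2532, 0.3649, 0.2335]
orientation: [-1.567, 0.202, -0.197]
force: [1.2, 0.3, 1.1]
opening: 0.0579
```

Emit:
carry_out:
  motion: [0.035,0,-0.045,0,0,0,-1,0.035,0,-0.045,0,0,0,-1,0.035,0,-0.045,0,0,0,-1,0.035,0,-0.045,0,0,0,-1,0.035,0,-0.045,0,0,0,-1]

```text
t: 1.1
tool_pos: [0.3497, 0.1343, 0.2331]
orientation: [-1.568, 0.199, -0.195]
force: [0.9, 0.3, 0.1]
opening: 0.0179
```

```bash
python3 - <<'E'
from h import *
import cv2
goal(-.16,0,.1)
cv2.imwrite("pics/w1.png",imaging.read_camera("wrist"))
E
```

```text
t 1.1 q [ 0.23 -0.52  2.06 -0.    1.6  -1.09] F [0.9 0.3 0.1] op 0.018
tips jig [-274.2  134.8  214.1] k 1
turn deg [ 0.36  0.77 -0.09] shift now-axes mm [ 112.5  114.8 -135.7] shift goal-axes mm [ 114.1  114.1 -134.9]
```

View pics/w1.png

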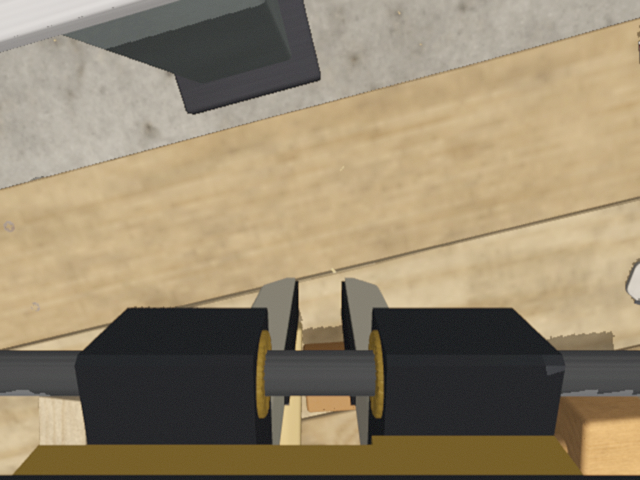

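The wrist camera looks back past the fingers towards the robot; the cork block is at about (330,375). Next I move behind the channel.

Emit:
carry_out:
  motion: [0.028,0,-0.034,0,0.77,0,-1,0.028,0,-0.034,0,0,0,-1,0.028,0,-0.034,0,0,0,-1,0.028,0,-0.034,0,0,0,-1,0,0,0,0,0,0,-1]

```text
t: 1.65
tool_pos: [0.4243, -0.0387, 0.2334]
orientation: [-1.57, 0.218, -0.216]
force: [-0.9, 0.1, -0.9]
opening: 0.0003
```

```bash
python3 - <<'E'
from h import *
import cv2
goal(-.15,0,.042)
for n in ("wrist","top","scene"):
  im=imaging.read_camera(n)
  if n=="top": im=cv2.resize(im[165:305,220:410],None,fx=4,fy=4,interpolation=cv2.INTER_CUBIC)
  if n=="scene": im=cv2.resize(im[180:315,240:390],None,fx=4,fy=4,interpolation=cv2.INTER_CUBIC)
  cv2.imwrite(f"pics/{n}2.png",im)
E
```

```text
t 1.65 q [-0.2  -0.36  1.95 -0.01  1.55 -1.5 ] F [-0.9  0.1 -0.9] op 0.0
tips jig [-157.   -12.8  214.4] k 1
turn deg [ 0.55 -0.68  0.04] shift now-axes mm [  6.7 172.3  14.4] shift goal-axes mm [  7.  172.4  12.6]
```

View pics/wrist2.png

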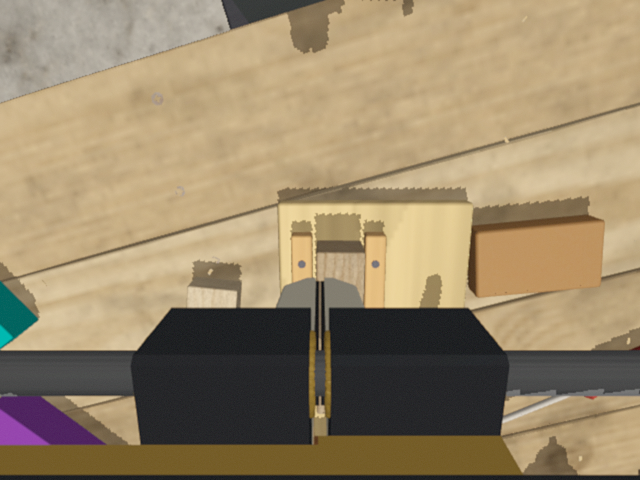

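View pics/scene2.png

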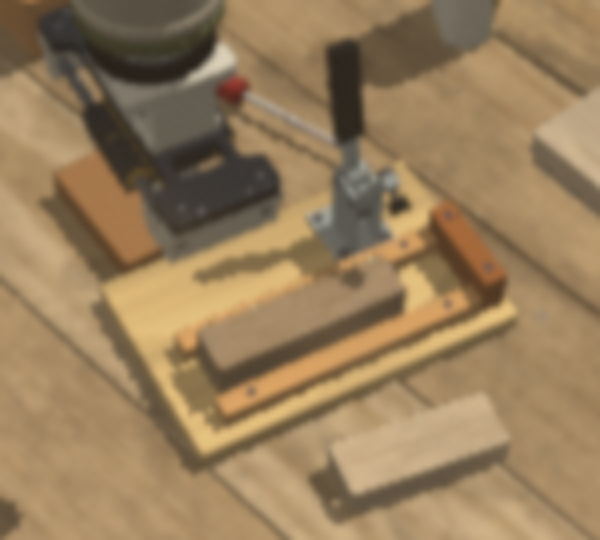

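```bash
python3 - <<'E'
from h import *
W=imaging.camera_model("wrist")
for n,p,z in (("plate -160,-53",(278,203),.018),("plate -160,117",(471,203),.018),("rail -135,-40.5",(292,234),.034),("-22.5",(311.5,234),.034),("22.5",(366,234),.034),("40.5",(385.5,234),.034),("blk",(316.5,252),.056),("blk",(364.5,252),.056)):
    print(n,(W2J(J,ray(W,p,z))[0]*1e3).round(1))
E
```

```text
plate -160,-53 [-164.5  -44.2   18. ]
plate -160,117 [-163.4  121.7   18. ]
rail -135,-40.5 [-140.9  -31.6   34. ]
-22.5 [-140.8  -15.2   34. ]
22.5 [-140.5   30.5   34. ]
40.5 [-140.4   46.8   34. ]
blk [-131.6  -10.8   56. ]
blk [-131.4   27.3   56. ]
```

```bash
python3 - <<'E'
from h import *
import cv2
goal(-.15,0,.042)
W=imaging.camera_model("wrist")
im=imaging.read_camera("wrist")
W2=imaging.camera_model("wrist"); print((W["position"]-W2["position"])*1e3)
cv2.imwrite("pics/w3.png",cv2.resize(im[180:330,170:490],None,fx=2.5,fy=2.5,interpolation=cv2.INTER_CUBIC))
np.save("w3.npy",np.r_[W["position"],W["orientation"]]); 
E
```

```text
t 1.8 q [-0.2  -0.36  1.95 -0.01  1.55 -1.49] F [ 0.3 -0.1  0.2] op 0.0
tips jig [-159.3   -8.9  214.4] k 1
turn deg [ 0.45 -0.46 -0.04] shift now-axes mm [  9.3 172.3  10.2] shift goal-axes mm [  9.3 172.4   8.8]
[ 0.09972094 -0.47032845 -0.10849274]
```

View pics/w3.png

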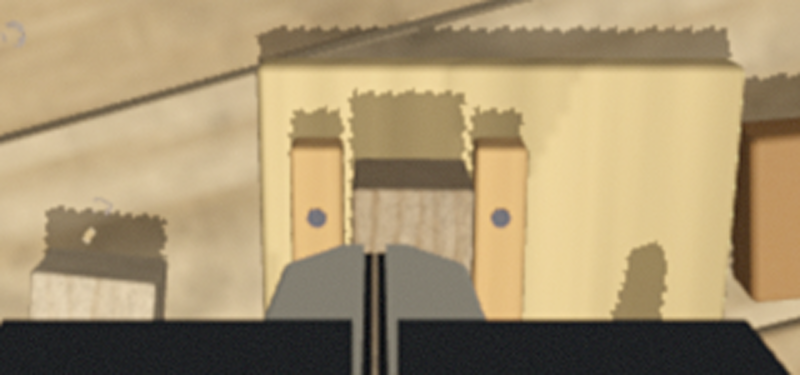

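```bash
python3 - <<'E'
from h import *
W=imaging.camera_model("wrist"); a=np.load("w3.npy"); W["position"],W["orientation"]=a[:3],a[3:]
for n,p,z in (("plate -160,-53",(259,65),.018),("plate -160,117",(742,65),.018),("rail -135,-40.5",(292,143),.034),("-22.5",(343,143),.034),("22.5",(474,143),.034),("40.5",(526,143),.034),("blk",(355,187),.056),("blk",(473,187),.056)):
    p=np.array(p)/2.5-.3+[170,180]
    print(n,p,(W2J(J,ray(W,p,z))[0]*1e3).round(1))
E
```

```text
plate -160,-53 [273.3 205.7] [-162.2  -48.4   18. ]
plate -160,117 [466.5 205.7] [-161.   118.1   18. ]
rail -135,-40.5 [286.5 236.9] [-138.4  -36.3   34. ]
-22.5 [306.9 236.9] [-138.3  -19.1   34. ]
22.5 [359.3 236.9] [-138.    24.9   34. ]
40.5 [380.1 236.9] [-137.9   42.4   34. ]
blk [311.7 254.5] [-129.6  -14.6   56. ]
blk [358.9 254.5] [-129.4   22.9   56. ]
```

```bash
sed -i 's/^J=.*/J=np.array([0.5782,-0.0652,-0.262])/' h.py; python3 - <<'E'
from h import *
goal(-.155,0,.042)
E
```

```text
t 1.85 q [-0.19 -0.36  1.95 -0.01  1.55 -1.49] F [0.  0.4 0.5] op 0.001
tips jig [-157.9  -10.   214.5] k 1
turn deg [ 0.45 -0.5  -0.01] shift now-axes mm [  2.8 172.4  11.2] shift goal-axes mm [  2.9 172.5   9.9]
```

Emit:
carry_out:
  motion: [0.003,0.03,0.01,0.45,-0.5,0,-1,0,0.04,0,0,0,0,-1,0,0.04,0,0,0,0,-1,0,0.03,0,0,0,0,-1,0,0,0,0,0,0,-1]

```text
t: 2.35
tool_pos: [0.4294, -0.0173, 0.0918]
orientation: [-1.56, 0.191, -0.201]
force: [-0.5, 0.8, -0.4]
opening: 0.0004
```

```bash
python3 - <<'E'
from h import *
goal(-.15,0,.042)
E
```

```text
t 2.35 q [-0.16 -0.23  2.11  0.    1.25 -1.48] F [-0.5  0.8 -0.4] op 0.0
tips jig [-156.     7.8   72.8] k 1
turn deg [-0.13  0.68  0.35] shift now-axes mm [ 5.8 30.8 -7.9] shift goal-axes mm [ 6.1 30.8 -7.7]
```

Emit:
carry_out:
  motion: [0,0.008,-0.007,0,0.5,0,-1,0,0,0,0,0,0,-1,0,0.01,0,0,0,0,-1,0,0,0,0,0,0,-1,0,0,0,0,0,0,-1]

```text
t: 2.85
tool_pos: [0.431, -0.023, 0.0784]
orientation: [-1.56, 0.19, -0.212]
force: [-0.6, 0.5, 0.3]
opening: 0.0008
```

```bash
python3 - <<'E'
from h import *
goal(-.15,0,.042)
E
```

```text
t 2.85 q [-0.17 -0.21  2.12  0.    1.22 -1.49] F [-0.6  0.5  0.3] op 0.001
tips jig [-152.8    2.7   59.4] k 1
turn deg [-0.18  0.36  0.79] shift now-axes mm [ 2.8 17.4 -2.7] shift goal-axes mm [ 3.1 17.4 -2.6]
```

Emit:
carry_out:
  motion: [0,0.009,-0.003,0,0.3,0.5,-1,0,0,0,0,0,0,-1,0,0.009,0,0,0,0.2,-1,0.0,0,0,0,0,0,-1,0.0,0,0,0,0,0,-1]

```text
t: 3.35
tool_pos: [0.4314, -0.0267, 0.0598]
orientation: [-1.558, 0.204, -0.208]
force: [0.2, -0.0, 0.1]
opening: 0.0004
```

```bash
python3 - <<'E'
from h import *
goal(-.087,0,.042)
import cv2
im=imaging.read_camera("wrist")
cv2.imwrite("pics/w4.png",im)
im=cv2.resize(imaging.read_camera("scene")[180:315,240:390],None,fx=4,fy=4,interpolation=cv2.INTER_CUBIC)
cv2.imwrite("pics/s4.png",im)
E
```

```text
t 3.35 q [-0.18 -0.17  2.12  0.    1.19 -1.49] F [ 0.2 -0.   0.1] op 0.0
tips jig [-151.7   -0.7   40.8] k 1
turn deg [-0.19 -0.02  0.13] shift now-axes mm [64.8 -1.   0.8] shift goal-axes mm [64.8 -1.2  0.8]
```

View pics/w4.png

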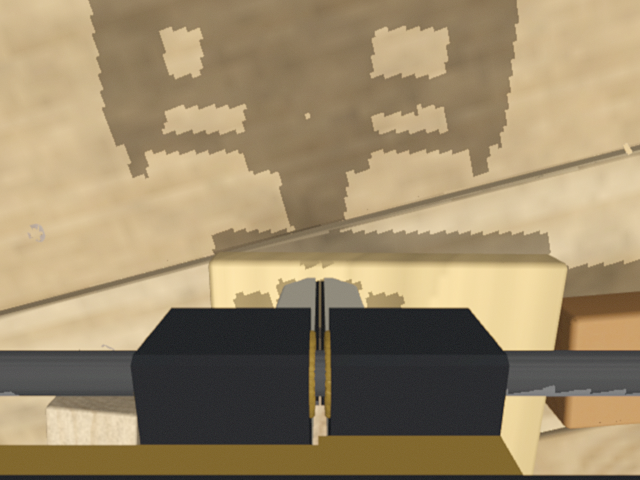

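View pics/s4.png

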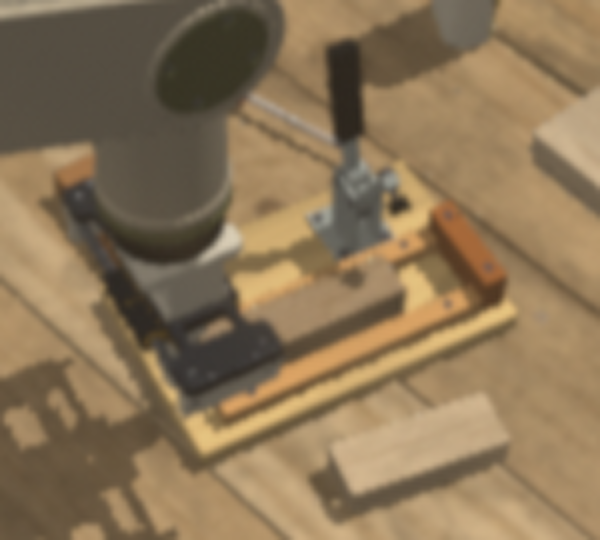

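The fingers sit in the channel opening just behind the block. I start pushing.

Emit:
carry_out:
  motion: [0.01,0,0,0,0,0,-1,0.01,0,0,0,0,0,-1,0.01,0,0,0,0,0,-1,0.01,0,0,0,0,0,-1,0.01,0,0,0,0,0,-1]

```text
t: 3.95
tool_pos: [0.4837, -0.0405, 0.0604]
orientation: [-1.558, 0.202, -0.209]
force: [-0.3, -0.7, 0.0]
opening: 0.0007
```

```bash
python3 - <<'E'
from h import *
goal(-.0825,0,.042)
E
```

```text
t 3.95 q [-0.19 -0.02  1.98  0.    1.18 -1.5 ] F [-0.3 -0.7  0. ] op 0.001
tips jig [-97.6  -0.6  41.4] k 1
turn deg [-0.2   0.01  0.2 ] shift now-axes mm [15.1 -0.5  0.6] shift goal-axes mm [15.1 -0.6  0.6]
```

Emit:
carry_out:
  motion: [0.005,0,0,0,0,0,-1,0.005,0,0,0,0,0,-1,0.003,0,0,0,0,0,-1,0.003,0,0,0,0,0,-1,0.003,0,0,0,0,0,-1]

```text
t: 4.45
tool_pos: [0.4965, -0.0439, 0.0589]
orientation: [-1.556, 0.219, -0.191]
force: [-16.8, 4.3, 13.7]
opening: 0.0002
```

```bash
python3 - <<'E'
from h import *
goal(-.0825,0,.042)
E
```

```text
t 4.45 q [-0.19  0.04  1.93  0.    1.19 -1.5 ] F [-16.8   4.3  13.7] op 0.0
tips jig [-84.8  -0.5  39.9] k 1
turn deg [-0.16  0.03 -1.04] shift now-axes mm [ 1.9 -2.2  0.6] shift goal-axes mm [ 1.9 -2.1  0.6]
```

Emit:
carry_out:
  motion: [-0.005,0,0,0,0,-1,-1,-0.015,0,0,0,0,0,-1,-0.015,0,0,0,0,0,-1,-0.02,0,0,0,0,0,-1,0,-0.03,0,0,0,0,-1]

```text
t: 4.95
tool_pos: [0.4383, -0.0287, 0.0848]
orientation: [-1.558, 0.213, -0.197]
force: [-0.1, -0.0, -0.5]
opening: 0.0006
```

Emit:
carry_out:
  motion: [0,-0.03,0,0,0,0,-1,0,-0.04,0,0,0,0,-1,-0.02,-0.04,0,0,0,0,-1,-0.02,-0.03,0,0,0,0,-1,0,0,0,0,0,0,-1]

```text
t: 5.45
tool_pos: [0.4005, -0.0188, 0.2341]
orientation: [-1.558, 0.209, -0.201]
force: [1.0, -0.7, 0.6]
opening: 0.0003
```

```bash
python3 - <<'E'
from h import *
goal(.03,.05,.2)
import cv2
im=imaging.read_camera("wrist")
cv2.imwrite("pics/w5.png",im)
im=cv2.resize(imaging.read_camera("scene")[180:315,240:390],None,fx=4,fy=4,interpolation=cv2.INTER_CUBIC)
cv2.imwrite("pics/s5.png",im)
im=cv2.resize(imaging.read_camera("top")[165:305,220:410],None,fx=4,fy=4,interpolation=cv2.INTER_CUBIC)
cv2.imwrite("pics/t5.png",im)
E
```

```text
t 5.45 q [-0.18 -0.43  2.    0.    1.58 -1.49] F [ 1.  -0.7  0.6] op 0.0
tips jig [-183.8   -1.2  215.1] k 1
turn deg [-0.14  0.04 -0.3 ] shift now-axes mm [213.8  14.1  51. ] shift goal-axes mm [213.7  15.1  51.2]
```

View pics/t5.png

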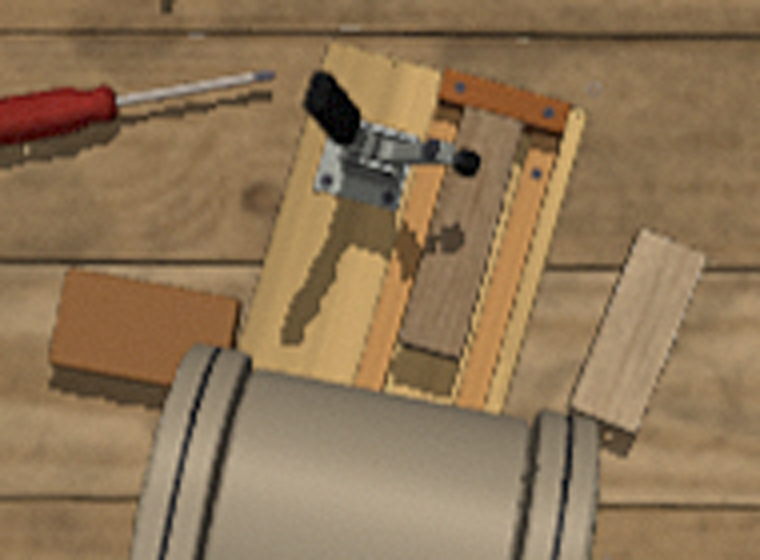

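View pics/s5.png

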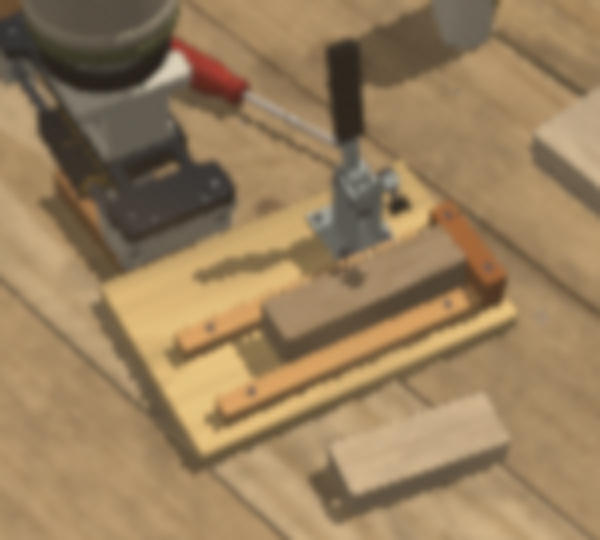

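View pics/w5.png

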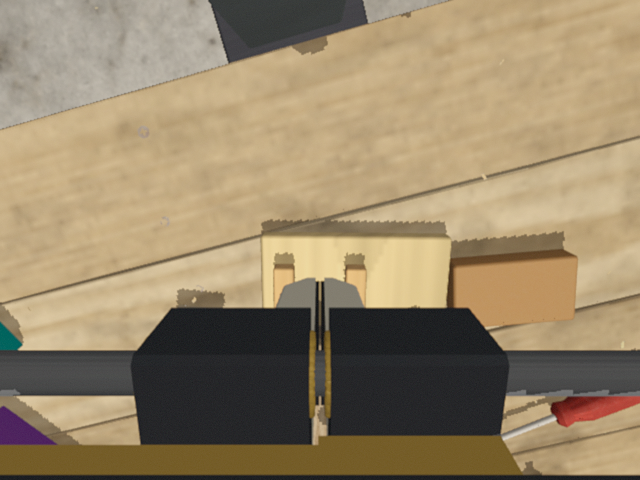

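```bash
python3 - <<'E'
from h import *
T=imaging.camera_model("top");S=imaging.camera_model("scene")
a=np.radians(80)
for r in (.035,.09,.12):
    P=J2W(J,[.03,.075+r*np.cos(a),.08+r*np.sin(a)])
    print(r,((proj(T,P)[0]-[220,165]+.375)*4).round(), ((proj(S,P)[0]-[240,180]+.375)*4).round())
for p in ((401,347),(459,357)):print((W2J(J,ray(T,np.array(p)/4-.375+[220,165],.056))*1e3).round(1))
E
```

```text
0.035 [341. 131.] [348. 136.]
0.09 [321. 107.] [343.  76.]
0.12 [309.  92.] [340.  42.]
[[-76.5  15.7  56. ]]
[[-72.9 -19.5  56. ]]
```

```bash
python3 - <<'E'
from h import *
import cv2
T=imaging.camera_model("top")
im=imaging.read_camera("top")
c=cv2.resize(im[178:220,290:345],None,fx=12,fy=12,interpolation=cv2.INTER_NEAREST)
def pt(P): return tuple(int(v) for v in (proj(T,J2W(J,P))[0]-[290,178]+.5)*12)
a=np.radians(80)
for x in (.018,.03,.042):
  for t in (-.007,.007):
    cv2.line(c,pt([x,.075+.035*np.cos(a)-t*np.sin(a),.08+.035*np.sin(a)+t*np.cos(a)]),pt([x,.075+.12*np.cos(a)-t*np.sin(a),.08+.12*np.sin(a)+t*np.cos(a)]),(0,0,255) if t>0 else (0,255,0),1)
cv2.imwrite("pics/h.png",c)
for o in models.outline_of("top","clamp_handle")[:2]: print(o["confidence"],o["pixel"],o["pixels"].sum())
E
```

```text
0.27 [227.1, 193.7] 486
```

View pics/h.png

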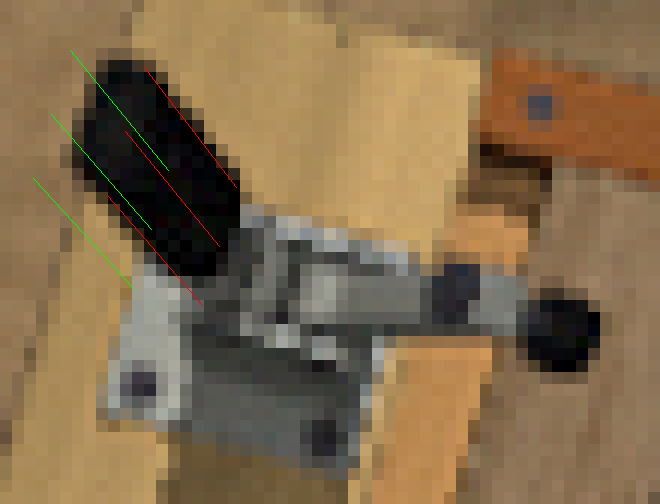

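The block shows no gap at the stop, and its near end measures jig x −75 mm, so it is home. Next I go over to the handle's −y side, staying high.

Emit:
carry_out:
  motion: [0.035,0,0.008,0,0,0,-1,0.035,0,0.008,0,0,0,-1,0.035,0,0.008,0,0,0,-1,0.035,0,0.008,0,0,0,-1,0.025,0,0.005,0,0,0,-1]

```text
t: 6.2
tool_pos: [0.5688, -0.0257, 0.214]
orientation: [-1.557, 0.229, -0.183]
force: [-0.1, -0.3, -0.3]
opening: 0.0006
```

Emit:
carry_out:
  motion: [0.02,0,0.004,0,0,0,-1,0.015,0,0,0,0,0,-1,0.005,0,0,0,0,0,-1,0,0,0,0,0,0,-1,0,0,0,0,0,0,-1]

```text
t: 6.7
tool_pos: [0.6087, -0.0323, 0.1998]
orientation: [-1.557, 0.243, -0.17]
force: [-0.1, 0.8, 0.4]
opening: 0.0004
```

```bash
python3 - <<'E'
from h import *
goal(.029,.052,.172)
E
```

```text
t 6.7 q [-0.14  0.22  1.46  0.    1.51 -1.45] F [-0.1  0.8  0.4] op 0.0
tips jig [ 20.1  39.6 180.9] k 1
turn deg [ 0.14 -0.06 -2.68] shift now-axes mm [ 8.4  8.4 12.4] shift goal-axes mm [ 8.   8.8 12.4]
```

Emit:
carry_out:
  motion: [0.005,0.0,0.01,0,0,-2.6,-1,0.003,0.004,0,0,0,0,-1,0,0,0,0,0,0,-1,0,0.0,0,0,0,0,-1,0,0,0,0,0,0,-1]

```text
t: 7.2
tool_pos: [0.6164, -0.0251, 0.1947]
orientation: [-1.563, 0.211, -0.203]
force: [-0.4, -0.4, 0.5]
opening: 0.0002
```

```bash
python3 - <<'E'
from h import *
goal(.029,.06,.172)
import cv2
im=imaging.read_camera("scene")
cv2.imwrite("pics/s6.png",cv2.resize(im[140:290,240:400],None,fx=4,fy=4,interpolation=cv2.INTER_CUBIC))
E
```

```text
t 7.2 q [-0.12  0.2   1.49 -0.    1.46 -1.43] F [-0.4 -0.4  0.5] op 0.0
tips jig [ 26.4  48.6 175.7] k 1
turn deg [ 0.18 -0.07 -0.26] shift now-axes mm [ 2.5  3.7 11.4] shift goal-axes mm [ 2.5  3.7 11.4]
```

View pics/s6.png

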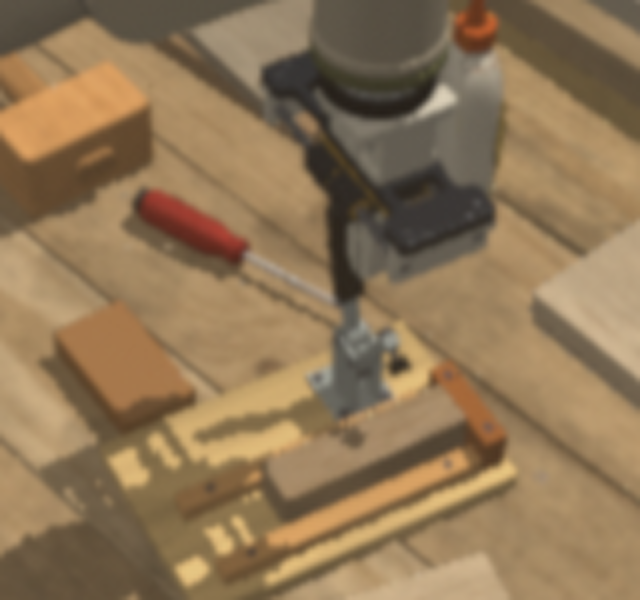

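Emit:
carry_out:
  motion: [0.002,0.002,0.008,0,0,0,-1,0,0,0.008,0,0,0,-1,0,0,0.007,0,0,0,-1,0,0.001,0.007,0,0,0,-1,0,0.001,0.006,0,0,0,-1]

```text
t: 7.75
tool_pos: [0.628, 0.0073, 0.1908]
orientation: [-1.57, 0.214, -0.204]
force: [-3.0, -8.4, 2.3]
opening: 0.0003
```

```bash
python3 - <<'E'
from h import *
goal(.029,.099,.166)
E
```

```text
t 7.75 q [-0.06  0.24  1.45 -0.01  1.46 -1.37] F [-3.  -8.4  2.3] op 0.0
tips jig [ 29.2  82.7 171.8] k 1
turn deg [ 0.58 -0.24 -0.27] shift now-axes mm [-0.3  5.6 16.2] shift goal-axes mm [-0.3  5.8 16.1]
```

Emit:
carry_out:
  motion: [0,0.003,0.009,0,0,0,-1,0,0.003,0.009,0,0,0,-1,0,0.004,0.008,0,0,0,-1,0,0.004,0.008,0,0,0,-1,0,0.005,0.007,0,0,0,-1]

```text
t: 8.25
tool_pos: [0.638, 0.0434, 0.1734]
orientation: [-1.582, 0.218, -0.205]
force: [-2.9, -3.5, 5.0]
opening: 0.0002
```

```bash
python3 - <<'E'
from h import *
goal(.029,.126,.146)
E
```

```text
t 8.25 q [-0.    0.28  1.43 -0.02  1.44 -1.3 ] F [-2.9 -3.5  5. ] op 0.0
tips jig [ 29.5 120.  154.4] k 1
turn deg [ 1.28 -0.39 -0.3 ] shift now-axes mm [-0.6  8.3  5.8] shift goal-axes mm [-0.6  8.4  5.6]
```

Emit:
carry_out:
  motion: [0,0.008,0.005,0.6,0,0,-1,0,0.008,0.005,0.6,0,0,-1,0,0.008,0.004,0,0,0,-1,0,0.008,0.004,0,0,0,-1,0,0.009,0.003,0,0,0,-1]

```text
t: 8.75
tool_pos: [0.6466, 0.0681, 0.1361]
orientation: [-1.559, 0.208, -0.21]
force: [-0.2, -1.2, 0.9]
opening: 0.0002
```

```bash
python3 - <<'E'
from h import *
goal(.029,.1444,.119)
import cv2
im=imaging.read_camera("scene")
cv2.imwrite("pics/s7.png",cv2.resize(im[140:290,240:400],None,fx=4,fy=4,interpolation=cv2.INTER_CUBIC))
E
```

```text
t 8.75 q [ 0.03  0.33  1.45  0.    1.36 -1.28] F [-0.2 -1.2  0.9] op 0.0
tips jig [ 31.5 146.5 117.1] k 1
turn deg [-0.08 -0.24  0.08] shift now-axes mm [-2.5 -1.9 -2.1] shift goal-axes mm [-2.5 -1.9 -2.1]
```

View pics/s7.png

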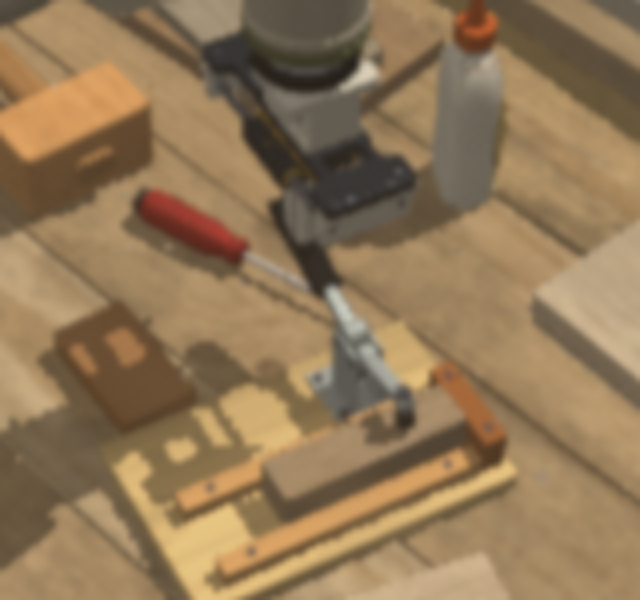

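The bar is down on the block and the resistance has gone, so it has probably snapped. I follow it down a little further to make sure, then retreat.

Emit:
carry_out:
  motion: [0,0.006,0.001,0,0,0,-1,0,0.005,0.001,0,0,0,-1,0,0.004,0,0,0,0,-1,0,0.002,0,0,0,0,-1,0,0,0,0,0,0,-1]

```text
t: 9.3
tool_pos: [0.6463, 0.0709, 0.1177]
orientation: [-1.56, 0.209, -0.208]
force: [-1.1, -0.2, -0.6]
opening: 0.0007
```

```bash
python3 - <<'E'
from h import *
goal(.029,.15,.1)
E
```

```text
t 9.3 q [ 0.03  0.34  1.46  0.    1.34 -1.28] F [-1.1 -0.2 -0.6] op 0.001
tips jig [ 30.5 149.1  98.7] k 1
turn deg [-0.04 -0.2  -0.06] shift now-axes mm [-1.5 -1.3  0.9] shift goal-axes mm [-1.5 -1.3  0.9]
```

Emit:
carry_out:
  motion: [0,-0.02,0,0,0,0,-1,0,-0.04,0,0,0,0,-1,0,-0.04,0,0,0,0,-1,-0.03,-0.02,0,0,0,0,-1,-0.04,0,0,0,0,0,-1]

```text
t: 9.8
tool_pos: [0.5791, 0.087, 0.2395]
orientation: [-1.561, 0.215, -0.208]
force: [0.0, 0.4, 0.2]
opening: 0.0003
```

Emit:
carry_out:
  motion: [-0.04,0,0.0,0,0,0,-1,-0.04,0,0.02,0,0,0,-1,-0.04,0,0.03,0,0,0,-1,-0.02,0,0.03,0,0,0,-1,0,0,0,0,0,0,-1]

```text
t: 10.3
tool_pos: [0.4598, 0.2039, 0.2419]
orientation: [-1.558, 0.213, -0.215]
force: [-0.4, -0.8, -0.3]
opening: 0.0005
```

```bash
python3 - <<'E'
from h import *
goal(-.1,.2,.22)
import cv2
im=imaging.read_camera("scene")
cv2.imwrite("pics/s8.png",cv2.resize(im[170:320,240:400],None,fx=4,fy=4,interpolation=cv2.INTER_CUBIC))
im=cv2.resize(imaging.read_camera("top")[165:305,220:410],None,fx=4,fy=4,interpolation=cv2.INTER_CUBIC)
cv2.imwrite("pics/t8.png",im)
T=imaging.camera_model("top");S=imaging.camera_model("scene");a=np.radians(8)
for r in (.035,.12):
    P=J2W(J,[.03,.075+r*np.cos(a),.08+r*np.sin(a)])
    print(r,((proj(T,P)[0]-[220,165]+.375)*4).round(), ((proj(S,P)[0]-[240,170]+.375)*4).round())
E
```

```text
t 10.3 q [ 0.31 -0.14  1.75  0.    1.53 -0.98] F [-0.4 -0.8 -0.3] op 0.001
tips jig [-184.   229.3  222.9] k 1
turn deg [-0.14 -0.62  0.08] shift now-axes mm [ 84.4   3.  -28.3] shift goal-axes mm [ 84.    2.9 -29.2]
0.035 [297. 128.] [328. 178.]
0.12 [158.  86.] [273.  94.]
```

View pics/s8.png

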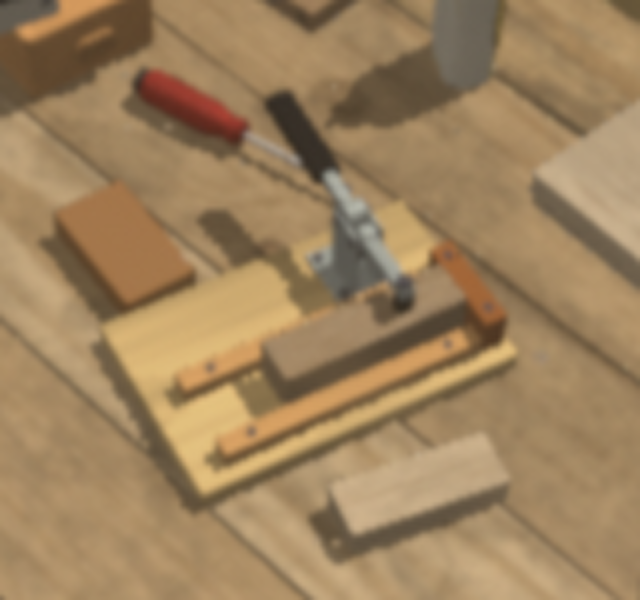

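View pics/t8.png

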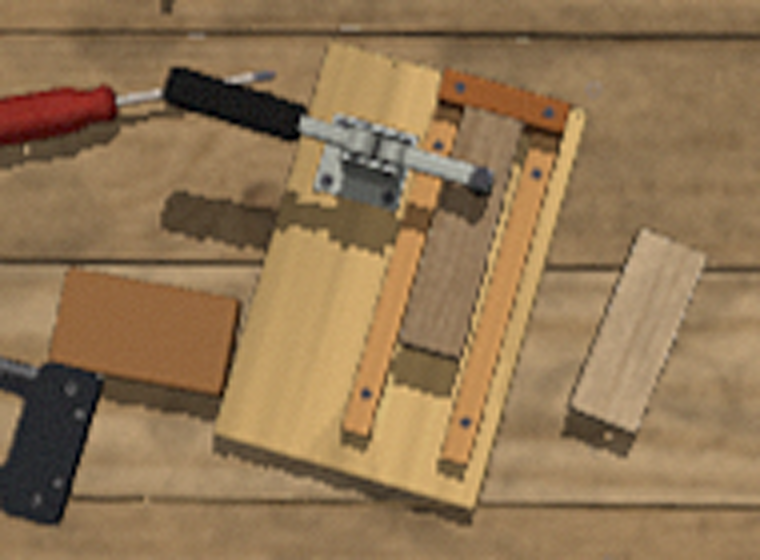

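The scene view shows the handle end at (280,98), against (273,94) predicted for 8° above level. The block is still against the stop, and the offcut, cork and screwdriver look unmoved. I hand the job in.

```bash
python3 - <<'E'
from plant import robot
print(robot.close_job())
E
```

```text
the job is handed in; nothing more can be done
None
```

I pushed the block home against the end stop with closed fingertips, then pushed the clamp handle over past its dead point until it locked on the block. I handed the job in at about 10.3 s of the 51 s allowed.

- **Block:** The push ended with about 17 N horizontally and 14 N upward on the fingertips at the stop. The camera then put the near end at about jig x = -75 mm (home is -75 mm), and no gap showed at the stop before or after clamping.
- **Clamp:** Resistance dropped to about zero at roughly 20° above level. With the arm withdrawn, the handle end was within about 2 px of where the scene camera should see it at 8°, its locked position. The pad is down over the block.
- **Other objects:** The offcut, cork block and screwdriver look the same in the pictures from before and after. The robot was touching nothing at hand-in.
- **Disagreements:** The cameras disagreed on the jig's position by about 3 mm, so I used a compromise and relied on contact forces. The handle detector's only hit was a wrong one with low confidence (0.27), so I read the handle from the pictures instead.

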